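Open the stall's display case with the pull hook

ROBOT

A 6-joint arm with a two-finger parallel gripper is mounted at the origin on the work surface. World frame = base frame: x ahead of the robot, y to its left, z up, the work surface at z = 0. Lengths are in m, angles in rad, forces in N, time in s.
With the tool pointing down it reaches from about 0.4 to 0.825 m from the base axis. Payload 7 kg.
Tool frame: the origin (TCP) lies between the finger pads; the fingertips stand 22 mm ahead of it and the grasp point (between the pads) lies 3 mm ahead of it (arm.tip_reach is the distance from the TCP to the fingertips, in m); z points along the fingers, y is the line along which they close (so a half turn about z gives the same grasp; the last joint's range is limited). The gripper opens to 88 mm and grips with 3 to 60 N. Pads are 19 mm wide; open, the fingers measure 130 mm over their backs; the gripper's body (78 mm by 193 mm) begins 47 mm behind the grasp point.
Start: joints at [-0.949, 0.359, 0.012, 0, -1.224, -0.288], TCP at [0.221, -0.638, 0.249] pointing down, gripper open.
Joint ranges: [-3.07, 3.07], [-1.43, 2.12], [-1.02, 1.25], [-3.03, 1.67], [-3.05, -0], [-3.03, 3.03]. Speed limits (rad/s): [2.39, 2.39, 3.01, 3.14, 3.14, 3.14].

INTERFACE

Orientations are given as [roll, pitch, yaw] about the fixed x, y, z axes, in that order (R = Rz(yaw) Ry(pitch) Rx(roll)).
In Python, from station import arm, viewer gives the robot as it stands. The module is installed in compiled form; this text tells all that it offers.
- The arm moves only by the tool apply_moves, never from a script. Its argument "commands" is a list that holds one entry, the list of rows, each a list of 5 numbers: the closure, from -1 (fully open) to 1 (shut), then the shift along the world's x, y, z as a fraction of full scale, then the turn about the world's z as a fraction of full scale. In form: [[[fingers, tx, ty, tz, yaw], ...]]. A call has 1 to 12 rows; each row shifts and turns the commanded pose from where the row before left it; what a row does not reach is not made up. Full scale, the value 1, is 20 cm for a shift and pi rad for a turn. A row lasts 1/10 s, in which the tool goes at most 50 mm and 8.59 degrees, less where a joint would pass 70% of its speed; a pose out of reach is approached as far as the arm can. A call with a number of a shift or a turn outside -1 to 1 is refused whole. A call with a gripper value outside its range is refused whole. The fingers move at their own pace and stop on an object; "force" is the grip in N (left out, the last holds). Time passes only in rows, so rows that do not move let the fingers close. It gives the time, the measured TCP pose, the force, the opening and the grip force at its end, in the units of the state.
- arm.get_state(): the state, without advancing time (a new reading comes with each control period).
- viewer.grab_frame(name): name is "scene" or "top" or "wrist"; returns a dict with "image" (480x640x3 uint8, blue, green, red), "mtx" (3x3 intrinsics, pixels), "rvec" (rotation vector, rad) and "tvec" (3), from world to camera coordinates, as OpenCV has them. Camera axes: x right, y down, z forward; pixel columns grow to the right and rows downward; lengths in m; the calibration is good to about 2 mm. The wrist camera is an equidistant fisheye: a pixel r from the principal point sees the ray r / f radians off the axis. A picture is of the moment at which its call begins. There is no depth.
- arm.job_done(): hands the job in; it is judged then, once.
The state is a dict: "t": time; "q": joint angles; "qd": joint speeds; "joint_efforts": joint torques, N m; "eef_pos": TCP position; "ee_rot": TCP orientation; "force": force on the tool from outside, world axes, zero at the start; "moment": the same for the moment, N m; "width": finger opening in m; "gripper_force": force on a finger pad.
Only numpy, scipy, OpenCV 4.12 (cv2) and the standard library are available. Lean on these libraries where they do the work, as an engineer would, in place of code of your own. Each camera call takes 0.05 s, during which the arm holds its last target. There are 200 camera calls.

TASK

Take the pull hook from its stand, let it down through the slot in the top of the blue display case and feel along gently, without shoving it, for the drop bolt inside; lift the bolt with the hook until it stops, so that the barred door springs open. Then draw the hook out and hang it back in its stand by its handle, leaving the goods in and around the case where they are.

Things in the scene. Friction and masses are not known exactly. Their poses are not given: they have to be found in the camera images.
- case: Blue steel display case, fixed, 180 (x) x 300 (y) x 170 mm high, 4 mm walls, floor at z = 10 mm. Origin: centre of its underside; +x to the customers' barred door, z up. Seller's part of the top is clear sheet. From z = 60 mm up to the top, x = 20 to 82 and y = -140 to 140 mm, it is empty but for the bolt. The goods in it stand at x below 0, under 50 mm high.
- slot (a point): Centre of the open slot in the case top, at its upper face (case x = 41, y = 0, z = 170 mm); axes as the case. The slot is 30 mm wide (x), 280 mm long (y), through a 6 mm thick top. It lies between the clear sheet and the head rail over the door.
- bolt (a joint): How far the drop bolt is lifted, m: 0 = down (door held), 0.028 = up against its stop. The pin leaves the door's keeper rail at about 0.022. It takes about 5 N to lift and stays by friction where it is left.
- door (a joint): Angle of the case's barred door, rad: 0 = shut, 1.15 = fully open. It hinges on an upright axis at the case's +y front corner and swings outwards, away from the robot, reaching 250 mm beyond the case. A light spring opens it in about two seconds once the bolt is up; the bolt holds it shut.
- hook: Pull hook, 0.15 kg. Red flat-sided T handle 120 (x) x 20 (y) x 26 mm (z); its centre is the origin. A steel rod 8 mm thick runs down -z to z = -150 mm, bends there to +x, parallel to the handle, as a toe 34 mm long (centre to centre) and ends in a tip turned up 12 mm (+z). Grip the handle across its 20 mm, at its middle.
- hook_saddle (a point): Middle of the hook's toe, on its centre line (hook x = 17, z = -150 mm); a bar to be lifted lies across the toe here, in the 26 mm gap between rod and tip. Axes as the hook.
- stand: Fixed tool stand: steel base 110 x 164 mm, two blue upright cheeks 12 mm thick (|y| = 48 to 60 mm), 50 mm wide in x. On each, 160 mm above the table, a cradle with rounded lips 9 mm high, 32 mm apart in x, for the 20 mm thick handle. At first the hook hangs with handle and toe (+x) along +y, rod between the cheeks; it lifts straight up and out. Origin: centre of the underside.
- cradle (a point): Where the centre of the hook's handle is when it hangs in the stand, 173 mm above the table; axes as the stand.
- carton: Small blue carton 60 x 80 x 40 mm in the case, origin at the centre of its underside. To be left alone.
- gauge: Pressure gauge in a black rubber boot, 60 mm in diameter, 32 mm high, lying in the case, origin at the centre of its underside. To be left alone.
- can: Red and yellow spray can 60 mm in diameter, 165 mm high, on the table on the right of the case (-y), origin at the centre of its underside. To be left alone.
- tray: Blue tray of brass fittings 150 x 190 x 50 mm on the table, left of the case (+y) and farther than the stand, origin at the centre of its underside. To be left alone.
- bolt_line (a point): Case x = 58, y = 0, z = 86 mm. The brass drop bolt, a 12 mm upright pin, stands on the line through here along case y, between y = -60 and +60 mm: its place is not reported, look through the slot or feel for it. Its cross handle, a bar 50 mm long along y, 10 mm thick, has its axis at this height when down. Below, the pin is bare from z = 52 to 81 mm; lower is its 44 mm wide bracket.
There are look-alikes about, which are no part of the job. What is shaped like the stand but orange or red is not meant.

How it is judged:
On the way, in this order (a step that is already met when the one before it is completed fails the run):
1. the hook has been lifted out of its stand (80 mm from where it hung) (distance between hook and cradle above 0.08 m), for 0.1 s.
2. the bolt is up (24 mm or more), lifted by the hook: the hook's toe is inside the case under the bolt's cross handle (value of joint bolt above 0.024 m and z of hook_saddle in the frame of case between 0.08 and 0.125 m and x of hook_saddle in the frame of case between 0.035 and 0.08 m), for 0.1 s.
At the end, for the whole second after the job is handed in: The door is open (over 0.8 rad); the hook hangs still in its stand, handle across both cradles (centre within 16 mm of cradle, upright within 0.15 rad, handle within 0.3 rad of the stand's y axis, either way round); carton, gauge, can and tray within 30 mm of where they were (value of joint door above 0.8 rad and distance between hook and cradle below 0.016 m and angle between hook's own z axis and vertical below 0.15 rad and angle between the x axis of hook and the y axis of stand, either way round below 0.3 rad and linear speed of hook below 0.03 m/s and distance of each of carton, gauge, can, tray from where it was at the start of the episode below 0.03 m); the robot touches nothing.
It fails at once if the goods in the case are pushed about (40 mm or more) (distance of any of carton, gauge from where it was at the start of the episode above 0.04 m).
It fails at once if the spray can is knocked over or the tray shoved (40 mm or more) (angle between can's own z axis and vertical above 0.5 rad or distance of any of can, tray from where it was at the start of the episode above 0.04 m).
It fails at once if the bolt's upright pin is shoved hard with the hook (over 20 N) (contact force between hook and bolt_c0 above 20 N).
It also fails if it takes over 69 s, if anything falls off the work surface, if the arm or the gripper's body presses on something with over 40 N, if the wrist force passes 120 N, or if a joint passes its speed limit or range.

## Working session

There is one attempt and no reset: what is moved stays moved. The work goes in short steps, Python scripts to look and compute and a tool call to move; the robot and the scene stay as the last step left them, time stands still between calls to the robot, and variables do not carry over. Pictures are saved under pics/ and viewed, at most 10 in all, crops included, and the job is handed in when it is done.

Besides the shell and the picture viewer there is one more tool, called after "Request:" by a JSON object that holds its "fn" and its "kwargs", one argument or row to a line. apply_moves: Moves the arm, as the interface text tells. Shift numbers are shares of 20 cm and turn numbers shares of pi rad, none past 1 either way. Its arguments: {"type":"object","properties":{"commands":{"type":"array","items":{"type":"array","items":{"type":"array","items":{"type":"number"}}}},"force":{"type":"number"}},"required":["commands"]}

```bash
mkdir -p pics; cat > h.py <<'E'
import numpy as np, cv2
from station import arm, viewer
def grab(n):
    f=viewer.grab_frame(n); R=cv2.Rodrigues(np.array(f["rvec"],float))[0]
    return np.array(f["image"]),np.array(f["mtx"],float),R,np.array(f["tvec"],float).ravel()
def ray(f,u,v,fish=False):
    _,K,R,t=f
    d=np.array([(u-K[0,2])/K[0,0],(v-K[1,2])/K[1,1]])
    if fish:
        r=np.hypot(*d); d=np.array([*(d/max(r,1e-9)*np.sin(r)),np.cos(r)])
    else: d=np.array([*d,1.])
    return -R.T@t, R.T@d
def plane(f,u,v,z,fish=False):
    c,d=ray(f,u,v,fish); return c+d*(z-c[2])/d[2]
E
python3 - <<'E'
from h import *
s=arm.get_state();print(s)
for n in("scene","top"):
    f=grab(n);cv2.imwrite(f"pics/{n}0.png",f[0]);print(n,-f[2].T@f[3],f[1][0,0])
    np.savez(f"{n}0.npz",*f)
E
```

```text
{'t': 0.0, 'q': array([-9.48877911e-01,  3.59402820e-01,  1.10551310e-02, -3.78308757e-04,
       -1.22411647e+00, -2.88109632e-01]), 'qd': array([-4.54464090e-04, -8.21143976e-04,  4.58633233e-04,  1.91794687e-03,
        7.99838718e-05, -2.68108451e-04]), 'joint_efforts': array([-3.76070716e-05, -5.82720244e+01,  2.93048662e+01,  6.99722528e+00,
        6.72475944e-03, -1.51710210e-04]), 'eef_pos': array([ 0.2209963 , -0.63730461,  0.24760567]), 'ee_rot': array([ 3.13989251e+00, -1.32973967e-04, -2.80791259e+00]), 'force': array([ 0.43010618,  0.6324004 , -0.31183965]), 'moment': array([ 0.00155416, -0.00604441,  0.03429494]), 'gripper_force': 0.0, 'width': 0.08792021329239762}
scene [1.05654948 0.11435915 1.04801203] 492.8727263810296
top [0.21761704 0.00200893 1.58205124] 599.9143195763025
```

View pics/top0.png

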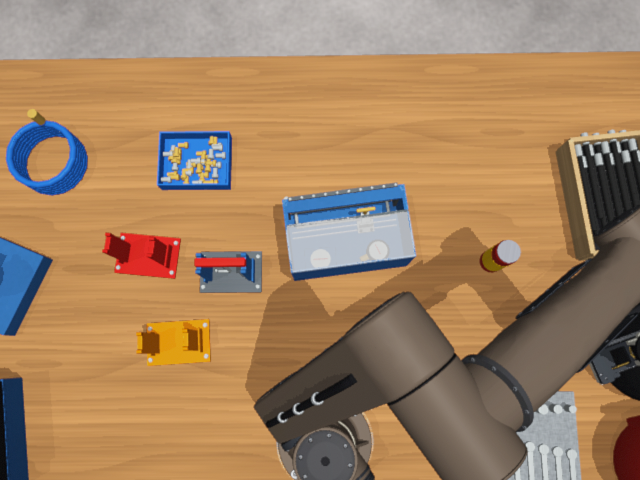

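View pics/scene0.png

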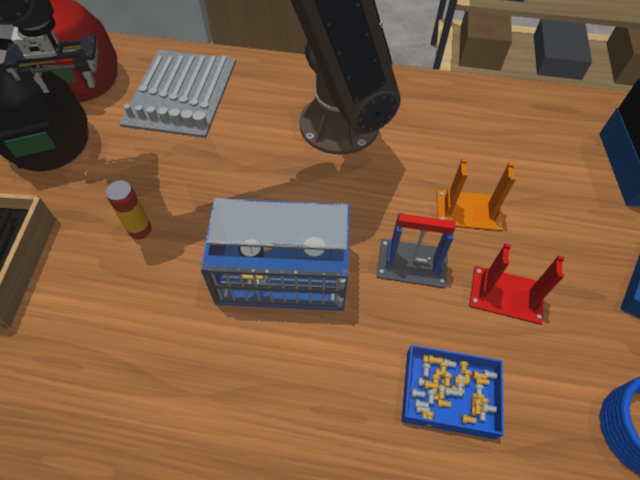

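The top view (image up = +x, right = -y) shows the case at about (350,230), the brass bolt at about (366,210), and the blue stand with the red hook handle at (222,263). I'll enlarge that area.

```bash
python3 - <<'E'
from h import *
f=list(np.load("top0.npz").values())
im=f[0]
cv2.imwrite("pics/topc.png",cv2.resize(im[175:290,185:425],None,fx=3.3,fy=3.3,interpolation=cv2.INTER_CUBIC))
hsv=cv2.cvtColor(im,cv2.COLOR_BGR2HSV)
h,s,v=cv2.split(hsv)
m=((h<6)|(h>174))&(s>150)&(v>90); m[:, :190]=0;m[:,265:]=0;m[:245]=0;m[290:]=0
c=max(cv2.findContours(m.astype(np.uint8),0,1)[0],key=cv2.contourArea)
r=cv2.minAreaRect(c);print("handle",r)
b=cv2.boxPoints(r);P=np.array([plane(f,*p,.186) for p in b]);print(P.round(4),plane(f,*r[0],.186))
m=(h>15)&(h<35)&(s>110)&(v>110);m[:, :300]=0;m[:,405:]=0;m[:190]=0;m[235:]=0
n,_,st,ce=cv2.connectedComponentsWithStats(m.astype(np.uint8));print(st,ce)
m=(h>100)&(h<125)&(s>120);m[:, :275]=0;m[:,420:]=0;m[:175]=0;m[285:]=0
ys,xs=np.nonzero(m);r=cv2.minAreaRect(np.stack([xs,ys],1).astype(np.float32));print(r,cv2.boxPoints(r))
E
```

```text
handle ((220.0, 262.0), (8.0, 50.0), 90.0)
[[0.4398 0.3025 0.186 ]
 [0.4389 0.1842 0.186 ]
 [0.4198 0.1839 0.186 ]
 [0.4207 0.3019 0.186 ]] [0.42978273 0.24312138 0.186     ]
[[     0      0    640    480 307051]
 [   300    190     33      5     89]
 [   357    207     18      7     60]] [[319.49335778 239.51989409]
 [311.50561798 191.16853933]
 [365.35       209.38333333]]
((348.1663513183594, 232.10873413085938), (80.53519439697266, 123.43268585205078), 82.56858825683594) [[281.76022 200.16171]
 [404.1561  184.19702]
 [414.57248 264.05576]
 [292.1766  280.02045]]
```

View pics/topc.png

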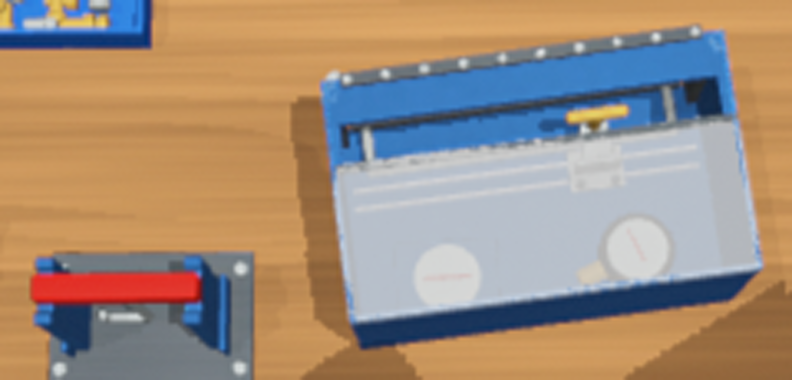

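The enlarged crop shows the case top corners at about (322,85), (722,32), (762,268) and (358,322). The cross handle is centred at about (597,114), and the toe points to the left (+y). Next I'll fit the case pose.

```bash
python3 - <<'E'
from h import *
f=list(np.load("top0.npz").values())
g=lambda x,y,z:plane(f,x/3.3+185-.35,y/3.3+175-.35,z)[:2]
W=np.array([g(*p,.17) for p in[(322,85),(722,32),(762,268),(358,322)]])
L=np.array([[.09,.15],[.09,-.15],[-.09,-.15],[-.09,.15]])
c=W.mean(0);A=W-c;U,S,Vt=np.linalg.svd(L.T@A);R=(U@Vt).T
print("case",c,np.degrees(np.arctan2(R[1,0],R[0,0])),"res",(A-L@R.T).round(4).tolist())
for n,p,z in[("bar L",(565,118),.086),("bar R",(629,109),.086),("bar c",(597,116),.088)]:
    print(n,(g(*p,z)-c)@R)
print("slot lines",[((g(*p,.17)-c)@R).round(4).tolist() for p in[(345,130),(690,85),(340,165),(730,118)]])
print("bracket", (g(597,155,.15)-c)@R)
im=f[0];h,s,v=cv2.split(cv2.cvtColor(im,cv2.COLOR_BGR2HSV))
m=((h<6)|(h>174))&(s>150)&(v>90); m[:, :190]=0;m[:,265:]=0;m[:245]=0;m[290:]=0
ys,xs=np.nonzero(m);P=np.array([plane(f,x,y,.186)[:2] for x,y in zip(xs,ys)]);
w,V=np.linalg.eigh(np.cov(P.T));print("handle",P.mean(0),np.degrees(np.arctan2(V[1,1],V[0,1])))
# stand base corners (z~.005)
print([g(*p,.008).round(4).tolist() for p in[(240,268),(240,368),(59,370)]])
E
```

```text
case [ 0.51286275 -0.06183795] 7.438185730140267 res [[-0.0005, -0.0005], [-0.0019, 0.0019], [0.0003, 0.0024], [0.0021, -0.0039]]
bar L [ 0.05930061 -0.03110107]
bar R [ 0.05951919 -0.08128944]
bar c [ 0.05698289 -0.05567905]
slot lines [[0.0534, 0.1371], [0.0519, -0.1181], [0.0279, 0.1441], [0.0233, -0.143]]
bracket [ 0.01351593 -0.04467675]
handle [0.42977477 0.24353586] 89.77424260094713
[[0.4726, 0.1746], [0.3917, 0.1736], [0.3911, 0.3185]]
```

Request:
{"fn": "apply_moves", "kwargs": {
  "commands": [
    [[-1,0.1,0.1,0.1,0.04],[-1,0.1,0.15,0.1,0.04],[-1,0.1,0.15,0.1,0.04],[-1,0.1,0.15,0.1,0.04],[-1,0.1,0.15,0.05,0.04],[-1,0.1,0.15,0,0.04],[-1,0.1,0.15,0,0.04],[-1,0.1,0.15,0,0.04],[-1,0.1,0.15,0,0.04],[-1,0.1,0.15,0,0.035],[-1,0.1,0.15,0,0],[-1,0.1,0.15,0,0]]
  ]
}}

```text
t: 1.3
eef_pos: [0.4616, -0.2862, 0.3384]
ee_rot: [3.141, 0.0, -1.567]
force: [0.6, -0.5, -1.1]
width: 0.0876
gripper_force: 0.0
```

Request:
{"fn": "apply_moves", "kwargs": {
  "commands": [
    [[-1,0,0.2,0,0],[-1,0,0.2,0,0],[-1,0,0.2,0,0],[-1,0,0.2,0,0],[-1,0,0.2,0,0],[-1,0,0.2,0,0],[-1,0,0.2,0,0],[-1,0,0.2,0,0],[-1,-0.05,0.2,0,0],[-1,-0.05,0.2,0,0],[-1,-0.05,0.2,0,0],[-1,0,0.2,0,0]]
  ]
}}

```text
t: 2.5
eef_pos: [0.4298, 0.1936, 0.3388]
ee_rot: [-3.141, 0.001, -1.566]
force: [0.5, 0.4, 0.5]
width: 0.0874
gripper_force: 0.0
```

Request:
{"fn": "apply_moves", "kwargs": {
  "commands": [
    [[-1,0,0.1,0,0],[-1,0,0.05,0,0],[-1,0,0,0,0],[-1,0,0,0,0]]
  ]
}}

```text
t: 2.9
eef_pos: [0.431, 0.2216, 0.3383]
ee_rot: [3.141, -0.0, -1.567]
force: [-0.5, -0.5, 0.1]
width: 0.0874
gripper_force: 0.0
```

```bash
python3 - <<'E'
from h import *
f=grab("wrist");cv2.imwrite("pics/w1.png",f[0]);s=arm.get_state();print(s["eef_pos"],s["ee_rot"],-f[2].T@f[3])
h,s,v=cv2.split(cv2.cvtColor(f[0],cv2.COLOR_BGR2HSV))
m=(((h<6)|(h>174))&(s>140)&(v>60)).astype(np.uint8)
for c in cv2.findContours(m,0,1)[0]:
    if cv2.contourArea(c)>300:
        r=cv2.minAreaRect(c);print(r,plane(f,*r[0],.186,True),[plane(f,*p,.186,True)[:2].round(4).tolist() for p in cv2.boxPoints(r)])
E
```

```text
[0.43108337 0.22133519 0.33849479] [ 3.14134170e+00 -2.82049936e-04 -1.56754742e+00] [0.43222661 0.1395788  0.47453507]
((289.17608642578125, 386.78753662109375), (69.09319305419922, 42.76951217651367), 0.9877604246139526) [0.46496337 0.38861191 0.186     ] [[0.5036, 0.4205], [0.4972, 0.3616], [0.4302, 0.3611], [0.4306, 0.4193]]
((295.2105712890625, 256.5521240234375), (75.81290435791016, 156.37490844726562), 1.1017061471939087) [0.45469044 0.2484075  0.186     ] [[0.4933, 0.3253], [0.4825, 0.1823], [0.4227, 0.1837], [0.4235, 0.3256]]
```

View pics/w1.png

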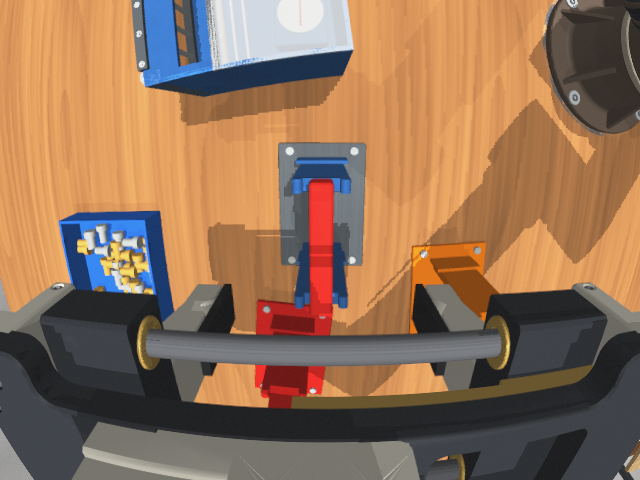

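The handle is centred in column 321, rows 180–314, straight under the tool (x ≈ 0.431). I'll go down and grip it.

Request:
{"fn": "apply_moves", "kwargs": {
  "commands": [
    [[-1,0,0.06,-0.1,0],[-1,0,0.05,-0.1,0],[-1,0,0,-0.1,0],[-1,0,0,-0.1,0],[-1,0,0,-0.1,0],[-1,0,0,-0.1,0],[-1,0,0,-0.1,0],[-1,0,0,-0.1,0],[-1,0,0,-0.01,0],[-1,0,0,0,0]]
  ]
}}

```text
t: 3.95
eef_pos: [0.4314, 0.2434, 0.1768]
ee_rot: [3.141, -0.001, -1.568]
force: [-0.3, -0.4, 0.5]
width: 0.0879
gripper_force: 0.0
```

Request:
{"fn": "apply_moves", "kwargs": {
  "commands": [
    [[0.7,0,0,0,0],[0.7,0,0,0,0],[0.7,0,0,0,0],[0.7,0,0,0,0],[0.7,0,0,0,0],[1,0,0,0,0],[1,0,0,0,0],[1,0,0,0,0]]
  ],
  "force": 40
}}

```text
t: 4.75
eef_pos: [0.4311, 0.2443, 0.1765]
ee_rot: [3.142, -0.0, -1.567]
force: [0.7, 0.1, -0.1]
width: 0.0289
gripper_force: 0.0
```

Request:
{"fn": "apply_moves", "kwargs": {
  "commands": [
    [[1,0,0,0,0],[1,0,0,0,0],[1,0,0,0,0],[1,0,0,0,0]]
  ]
}}

```text
t: 5.15
eef_pos: [0.4312, 0.2443, 0.1766]
ee_rot: [-3.141, 0.0, -1.567]
force: [1.5, 0.1, 0.3]
width: 0.02
gripper_force: 40.0
```

Request:
{"fn": "apply_moves", "kwargs": {
  "commands": [
    [[1,0,0,0.05,0],[1,0,0,0.05,0],[1,0,0,0.1,0],[1,0,0,0.1,0],[1,0,0,0.1,0],[1,0,0,0.1,0],[1,0,0,0.1,0],[1,0,0,0.1,0],[1,0,0,0.1,0],[1,0,0,0.1,0],[1,0,0,0,0]]
  ]
}}

```text
t: 6.25
eef_pos: [0.432, 0.2447, 0.3603]
ee_rot: [-3.137, 0.004, -1.567]
force: [-0.6, 0.3, -1.7]
width: 0.0203
gripper_force: 40.0
```

Request:
{"fn": "apply_moves", "kwargs": {
  "commands": [
    [[1,0.03,-0.08,0,0],[1,0.063,-0.17,0,0.006],[1,0.063,-0.17,0,0.006],[1,0.063,-0.17,0,0.006],[1,0.063,-0.17,0,0.006],[1,0.063,-0.17,0,0.006],[1,0.063,-0.17,0,0.006],[1,0.063,-0.17,0,0.005],[1,0.063,-0.17,0,0],[1,0.063,-0.17,0,0],[1,0.034,-0.095,0,0],[1,0,0,0,0]]
  ]
}}

```text
t: 7.45
eef_pos: [0.5574, -0.0989, 0.3555]
ee_rot: [3.14, -0.0, -1.441]
force: [-0.3, 0.2, -2.3]
width: 0.0193
gripper_force: 40.0
```

Request:
{"fn": "apply_moves", "kwargs": {
  "commands": [
    [[1,0,0,0,0],[1,0,0,0,0],[1,0,0,0,0]]
  ]
}}

```text
t: 7.75
eef_pos: [0.5571, -0.0959, 0.3567]
ee_rot: [-3.141, 0.0, -1.437]
force: [-0.3, 0.0, -1.8]
width: 0.0197
gripper_force: 40.0
```

```bash
python3 - <<'E'
from h import *
f=grab("wrist");cv2.imwrite("pics/w2.png",f[0]);np.savez("w2.npz",*f);s=arm.get_state();print(s["eef_pos"],s["ee_rot"],s["force"],-f[2].T@f[3])
g=grab("scene");cv2.imwrite("pics/s2.png",cv2.resize(g[0][120:320,180:380],None,fx=3,fy=3,interpolation=2));np.savez("s2.npz",*g)
E
```

```text
[ 0.55716031 -0.09590434  0.35678486] [-3.14116107e+00  1.58960102e-04 -1.43684453e+00] [-0.31557661  0.62784652 -1.32102197] [ 0.5689667  -0.17731381  0.49286361]
```

View pics/w2.png

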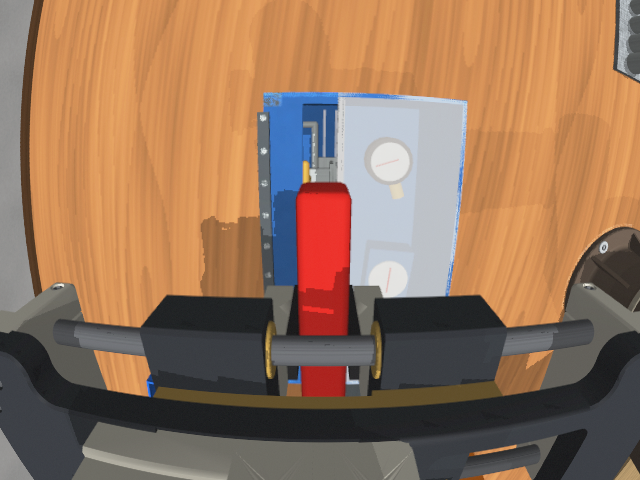

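View pics/s2.png

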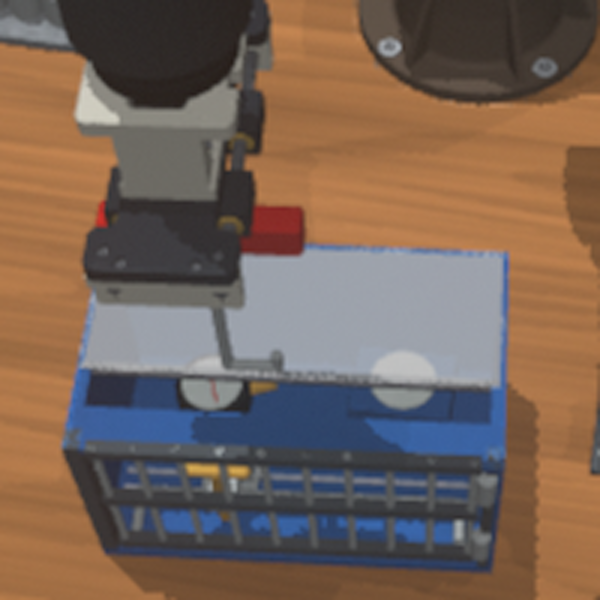

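The wrist view shows the slot in columns 303–339 at row 115, with the brass bar end near (306,165). The scene crop shows the rod's bend at (229,362), the tip at (278,360), and the brass cross handle behind the bars at (188–249,470). I'll check these against the case fit.

```bash
python3 - <<'E'
from h import *
w=list(np.load("w2.npz").values());s=list(np.load("s2.npz").values())
c=np.array([.51286,-.06184]);a=np.radians(7.44);R=np.array([[np.cos(a),-np.sin(a)],[np.sin(a),np.cos(a)]])
tc=lambda p:((p[:2]-c)@R).round(4)
for n,p,z in[("cornF",(265,94),.17),("cornB",(466,101),.17),("slotF",(303,110),.17),("slotB",(339,110),.17),("slotF2",(302,180),.17),("bar end",(306,163),.091)]:print(n,tc(plane(w,*p,z,True)))
sc=lambda x,y,z:tc(plane(s,180+x/3-.33,120+y/3-.33,z))
for n,x,y,z in[("bend",229,362,.204),("tip",278,362,.21),("barL",188,469,.090),("barR",249,469,.090),("pin?",217,484,.08),("FL",68,450,.17),("FR",497,462,.17),("BR",508,253,.17)]:print(n,sc(x,y,z))
print("tcp",tc(np.array([.5572,-.0959])))
h,sa,v=cv2.split(cv2.cvtColor(w[0],cv2.COLOR_BGR2HSV));m=(h>15)&(h<35)&(sa>120)&(v>100);m[:150]=0;m[200:]=0;m[:,:295]=0;m[:,330:]=0
ys,xs=np.nonzero(m);print(xs.min(),xs.max(),ys.min(),ys.max())
E
```

```text
cornF [ 0.0904 -0.1473]
cornB [-0.0869 -0.1469]
slotF [ 0.0578 -0.1325]
slotB [ 0.0271 -0.1326]
slotF2 [ 0.0589 -0.0713]
bar end [ 0.0589 -0.0776]
bend [ 0.0381 -0.0374]
tip [ 0.0404 -0.0036]
barL [ 0.0609 -0.0767]
barR [ 0.0589 -0.032 ]
pin? [ 0.0672 -0.0557]
FL [ 0.092  -0.1445]
FR [0.0881 0.1456]
BR [-0.0862  0.1515]
tcp [ 0.0396 -0.0395]
303 310 161 182
```

Request:
{"fn": "apply_moves", "kwargs": {
  "commands": [
    [[1,0.015,0,-0.05,0],[1,0,0,-0.05,0],[1,0,0,-0.05,0],[1,0,0,-0.05,0],[1,0,0,-0.05,0],[1,0,0,-0.05,0],[1,0,0,-0.05,0],[1,0,0,0,0]]
  ]
}}

```text
t: 8.65
eef_pos: [0.5596, -0.0967, 0.2847]
ee_rot: [3.139, 0.0, -1.438]
force: [-0.1, -0.8, -1.7]
width: 0.0199
gripper_force: 40.0
```

Request:
{"fn": "apply_moves", "kwargs": {
  "commands": [
    [[1,0,0,-0.05,0],[1,0,0,-0.05,0],[1,0,0,-0.05,0],[1,0,0,-0.05,0],[1,0,0,-0.05,0],[1,0,0,-0.05,0],[1,0,0,-0.05,0],[1,0,0,-0.02,0],[1,0,0,0,0],[1,0,0,0,0]]
  ]
}}

```text
t: 9.65
eef_pos: [0.5606, -0.0967, 0.2128]
ee_rot: [-3.141, -0.0, -1.438]
force: [0.6, 0.6, -1.3]
width: 0.0197
gripper_force: 40.0
```

Request:
{"fn": "apply_moves", "kwargs": {
  "commands": [
    [[1,0,0,0,-0.03],[1,0,0,0,-0.03],[1,0,0,0,-0.03],[1,0,0,0,-0.03],[1,0,0,0,-0.03],[1,0,0,0,-0.03],[1,0,0,0,-0.03],[1,0,0,0,-0.03],[1,0,0,0,0]]
  ]
}}

```text
t: 10.55
eef_pos: [0.5607, -0.0967, 0.2132]
ee_rot: [-3.141, 0.001, -2.193]
force: [0.6, -0.5, -2.2]
width: 0.0203
gripper_force: 40.0
```

Request:
{"fn": "apply_moves", "kwargs": {
  "commands": [
    [[1,0,0,0,-0.03],[1,0,0,0,-0.03],[1,0,0,0,-0.03],[1,0,0,0,-0.03],[1,0,0,0,-0.03],[1,0,0,0,-0.03],[1,0,0,0,-0.03],[1,0,0,0,-0.03],[1,0,0,0,-0.02],[1,0,0,0,0],[1,0,0,0,0]]
  ]
}}

```text
t: 11.65
eef_pos: [0.5605, -0.0967, 0.2128]
ee_rot: [-3.142, 0.0, -3.005]
force: [0.2, -0.4, -1.4]
width: 0.0198
gripper_force: 40.0
```

```bash
python3 - <<'E'
from h import *
print(arm.get_state()["moment"])
g=grab("scene");cv2.imwrite("pics/s3.png",cv2.resize(g[0][170:320,190:370],None,fx=4,fy=4,interpolation=2))
E
```

```text
[-0.02134833 -0.04649297  0.0314255 ]
```

View pics/s3.png

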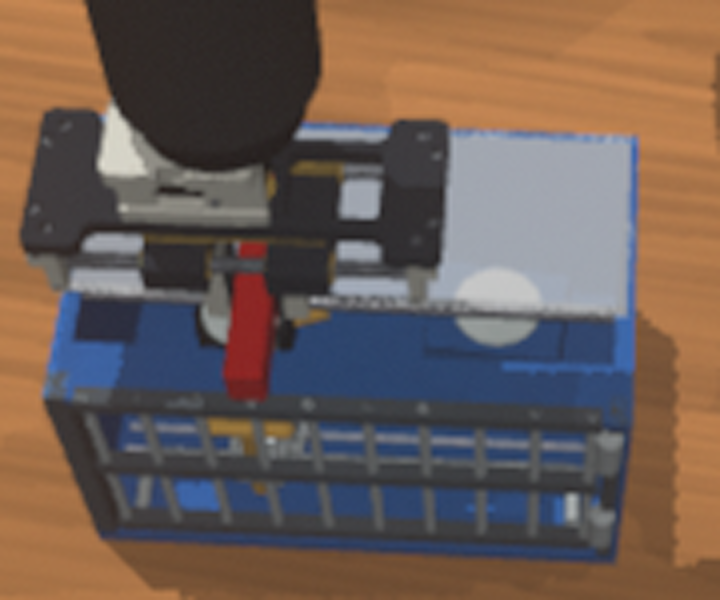

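The hook is turned with no contact: the bar is at (205–295,430) and the toe lies under its right half. Now I'll lift and watch the force.

Request:
{"fn": "apply_moves", "kwargs": {
  "commands": [
    [[1,0,0,0.025,0],[1,0,0,0.025,0],[1,0,0,0.025,0],[1,0,0,0.025,0],[1,0,0,0.025,0],[1,0,0,0,0]]
  ]
}}

```text
t: 12.3
eef_pos: [0.5605, -0.0967, 0.2381]
ee_rot: [-3.142, 0.001, -3.009]
force: [-0.2, -0.1, -2.5]
width: 0.0199
gripper_force: 40.0
```

Request:
{"fn": "apply_moves", "kwargs": {
  "commands": [
    [[1,0,0,0.02,0],[1,0,0,0.02,0],[1,0,0,0.02,0],[1,0,0,0.02,0],[1,0,0,0,0]]
  ]
}}

```text
t: 12.8
eef_pos: [0.5605, -0.0967, 0.2543]
ee_rot: [-3.141, 0.001, -3.009]
force: [-0.4, 0.2, -3.4]
width: 0.0197
gripper_force: 40.0
```

Request:
{"fn": "apply_moves", "kwargs": {
  "commands": [
    [[1,0,0,0.01,0],[1,0,0,0.01,0],[1,0,0,0.01,0]]
  ]
}}

```text
t: 13.1
eef_pos: [0.5602, -0.0967, 0.2594]
ee_rot: [3.141, -0.0, -3.009]
force: [2.2, -1.0, -16.5]
width: 0.0199
gripper_force: 40.0
```

```bash
python3 - <<'E'
from h import *
s=arm.get_state();print(s["moment"],s["force"])
g=grab("scene");cv2.imwrite("pics/s4.png",cv2.resize(g[0][170:360,190:390],None,fx=3,fy=3,interpolation=2))
E
```

```text
[-0.27739216 -1.13930595 -0.02916377] [  2.19463642  -1.03396931 -16.49613974]
```

View pics/s4.png

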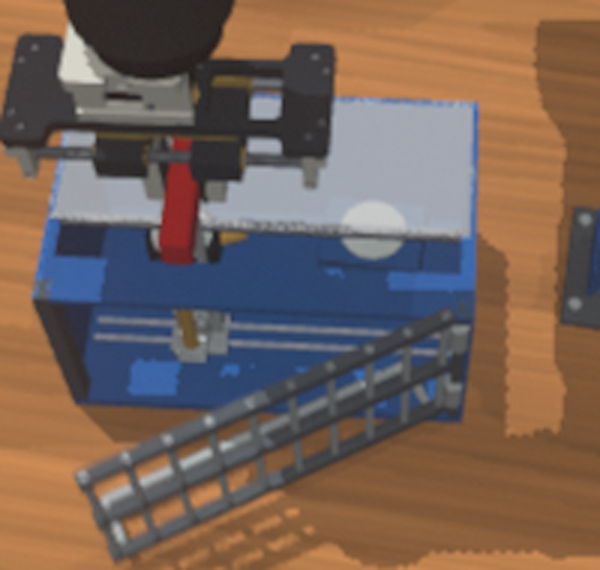

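The bolt is at its stop (16 N) and the door is swinging open. I'll lower the hook clear of the bar, turn it back and draw it out.

Request:
{"fn": "apply_moves", "kwargs": {
  "commands": [
    [[1,0,0,0,0],[1,0,0,0,0],[1,0,0,-0.03,0],[1,0,0,-0.03,0],[1,0,0,-0.03,0],[1,0,0,-0.03,0],[1,0,0,0,0],[1,0,0,0,0]]
  ]
}}

```text
t: 13.95
eef_pos: [0.5603, -0.0968, 0.2355]
ee_rot: [-3.141, -0.0, -3.009]
force: [0.1, 0.2, -1.3]
width: 0.0198
gripper_force: 40.0
```

Request:
{"fn": "apply_moves", "kwargs": {
  "commands": [
    [[1,0,0,0,0.03],[1,0,0,0,0.03],[1,0,0,0,0.03],[1,0,0,0,0.03],[1,0,0,0,0.03],[1,0,0,0,0.03],[1,0,0,0,0.03],[1,0,0,0,0.03],[1,0,0,0,0]]
  ]
}}

```text
t: 14.85
eef_pos: [0.5606, -0.0967, 0.236]
ee_rot: [-3.141, 0.0, -2.253]
force: [0.6, 0.0, -2.7]
width: 0.0201
gripper_force: 40.0
```

Request:
{"fn": "apply_moves", "kwargs": {
  "commands": [
    [[1,0,0,0,0.03],[1,0,0,0,0.03],[1,0,0,0,0.03],[1,0,0,0,0.03],[1,0,0,0,0.03],[1,0,0,0,0.03],[1,0,0,0,0.03],[1,0,0,0,0.03],[1,0,0,0,0.02],[1,0,0,0,0],[1,0,0,0,0]]
  ]
}}

```text
t: 15.95
eef_pos: [0.5604, -0.0967, 0.2357]
ee_rot: [-3.141, 0.0, -1.442]
force: [-0.0, 0.5, -2.7]
width: 0.0198
gripper_force: 40.0
```

Request:
{"fn": "apply_moves", "kwargs": {
  "commands": [
    [[1,0,0,0.05,0],[1,0,0,0.05,0],[1,0,0,0.05,0],[1,0,0,0.05,0],[1,0,0,0.05,0],[1,0,0,0.05,0],[1,0,0,0.05,0],[1,0,0,0.05,0],[1,0,0,0.06,0],[1,0,0,0.08,0],[1,0,0,0.08,0],[1,0,0,0.04,0]]
  ]
}}

```text
t: 17.15
eef_pos: [0.5608, -0.0968, 0.3696]
ee_rot: [-3.14, -0.0, -1.438]
force: [0.5, -0.0, -1.4]
width: 0.02
gripper_force: 40.0
```

Request:
{"fn": "apply_moves", "kwargs": {
  "commands": [
    [[1,-0.03,0.08,0,0],[1,-0.063,0.17,0,-0.006],[1,-0.063,0.17,0,-0.006],[1,-0.063,0.17,0,-0.006],[1,-0.063,0.17,0,-0.006],[1,-0.063,0.17,0,-0.006],[1,-0.063,0.17,0,-0.006],[1,-0.063,0.17,0,-0.004],[1,-0.063,0.17,0,0],[1,-0.063,0.17,0,0],[1,-0.05,0.095,0,0],[1,0,0,0,0]]
  ]
}}

```text
t: 18.35
eef_pos: [0.4298, 0.2463, 0.3674]
ee_rot: [3.141, 0.0, -1.561]
force: [-0.8, -0.1, -2.0]
width: 0.0198
gripper_force: 40.0
```

Request:
{"fn": "apply_moves", "kwargs": {
  "commands": [
    [[1,0,0,0,0],[1,0,0,0,0],[1,0,0,0,0]]
  ]
}}

```text
t: 18.65
eef_pos: [0.4312, 0.2436, 0.3676]
ee_rot: [-3.142, -0.0, -1.565]
force: [0.3, -0.4, -1.2]
width: 0.0198
gripper_force: 40.0
```

Request:
{"fn": "apply_moves", "kwargs": {
  "commands": [
    [[1,0,0.003,-0.08,0],[1,0,0,-0.08,0],[1,0,0,-0.08,0],[1,0,0,-0.08,0],[1,0,0,-0.08,0],[1,0,0,-0.08,0],[1,0,0,-0.08,0],[1,0,0,-0.08,0],[1,0,0,-0.08,0],[1,0,0,-0.08,0],[1,0,0,-0.08,0],[1,0,0,0,0]]
  ]
}}

```text
t: 19.85
eef_pos: [0.4303, 0.2433, 0.1897]
ee_rot: [3.139, -0.003, -1.565]
force: [-0.3, -0.1, -1.6]
width: 0.0197
gripper_force: 40.0
```

Request:
{"fn": "apply_moves", "kwargs": {
  "commands": [
    [[1,0,0,-0.03,0],[1,0,0,-0.02,0],[1,0,0,0,0],[1,0,0,0,0]]
  ]
}}

```text
t: 20.25
eef_pos: [0.4311, 0.245, 0.182]
ee_rot: [-3.141, 0.0, -1.564]
force: [0.8, -0.4, -2.4]
width: 0.0199
gripper_force: 40.0
```

Request:
{"fn": "apply_moves", "kwargs": {
  "commands": [
    [[1,0,0,-0.01,0],[1,0,0,-0.01,0],[1,0,0,-0.005,0],[1,0,0,0,0],[1,0,0,0,0]]
  ]
}}

```text
t: 20.75
eef_pos: [0.4309, 0.2449, 0.1765]
ee_rot: [3.142, -0.0, -1.564]
force: [0.2, -0.2, -0.4]
width: 0.0197
gripper_force: 40.0
```

Seated at the height it was picked from, and the force is down to about zero. Releasing slowly.

Request:
{"fn": "apply_moves", "kwargs": {
  "commands": [
    [[0.4,0,0,0,0],[0.3,0,0,0,0],[0.2,0,0,0,0],[0,0,0,0,0],[-0.3,0,0,0,0],[-0.6,0,0,0,0],[-1,0,0,0,0],[-1,0,0,0,0],[-1,0,0,0,0],[-1,0,0,0,0]]
  ]
}}

```text
t: 21.75
eef_pos: [0.4309, 0.2449, 0.1766]
ee_rot: [3.142, 0.0, -1.564]
force: [0.2, 0.8, -0.1]
width: 0.0846
gripper_force: 0.0
```

Request:
{"fn": "apply_moves", "kwargs": {
  "commands": [
    [[-1,0,0,0.05,0],[-1,0,0,0.1,0],[-1,0,0,0.1,0],[-1,0,0,0.1,0],[-1,0,0,0.1,0],[-1,0,0,0.1,0],[-1,0,0,0.1,0],[-1,0,-0.1,0.1,0],[-1,0,-0.1,0.1,0],[-1,0,-0.1,0,0],[-1,0,0,0,0],[-1,0,0,0,0]]
  ]
}}

```text
t: 22.95
eef_pos: [0.4309, 0.1846, 0.3472]
ee_rot: [-3.141, 0.001, -1.565]
force: [-0.3, 0.3, 0.3]
width: 0.0875
gripper_force: 0.0
```

```bash
python3 - <<'E'
from h import *
a=grab("scene")[0];b=grab("wrist")[0]
cv2.imwrite("pics/e.png",np.hstack([a[140:420,190:550],cv2.resize(b[100:400,200:500],(280,280))]))
E
```

```text
(no output)
```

View pics/e.png

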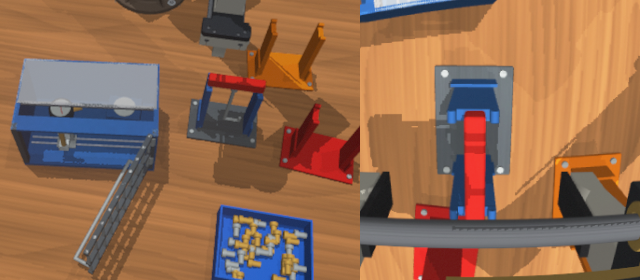

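The door stands wide open at (115,205), the hook's handle lies across both cradles at (237,82), and the goods are undisturbed.

```bash
python3 -c "
from station import arm
print(arm.job_done())"
```

```text
the job is handed in; nothing more can be done
None
```

I lifted the bolt to its stop with the hook, the door sprang open, and the hook is back in its stand. The goods look undisturbed in the last picture, and I handed the job in at about 23 s (no verdict was returned).

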